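# Set the dishes on the sloping photo board

### The job

Slide the sloping display board right (seen from the robot) to its loading station, and there set every oblong dish on it: right way up, lengthwise up the slope, side by side, flat on the board with the lower end against the wooden cleat. Then slide the loaded board left to the photo station by the lamp and let go; leave the other pottery where it stands. A brass pointer under the board's front edge meets a brass mark at each station, where the slide clicks into a light detent.

Things in the scene. Friction and masses are not known exactly. Their poses are not given: they have to be found in the camera images.
- dish1_mid (a point): oblong white stoneware dish with a raised rim and blue inside, 120 mm long (its own x), 54 mm wide (its own y), 20 mm high over the rim (its own z, up; 10 mm thick inside the rim), about 0.2 kg; this point is the middle of it, 10 mm above its underside. May be absent. It lies flat on the table at the start, between the robot and the rail.
- dish2_mid (a point): oblong white stoneware dish with a raised rim and blue inside, 120 mm long (its own x), 54 mm wide (its own y), 20 mm high over the rim (its own z, up; 10 mm thick inside the rim), about 0.2 kg; this point is the middle of it, 10 mm above its underside. May be absent. It lies flat on the table at the start, between the robot and the rail.
- dish3_mid (a point): oblong white stoneware dish with a raised rim and blue inside, 95 mm long (its own x), 54 mm wide (its own y), 20 mm high over the rim (its own z, up; 10 mm thick inside the rim), about 0.16 kg; this point is the middle of it, 10 mm above its underside. May be absent. It lies flat on the table at the start, between the robot and the rail.
- dish4_mid (a point): oblong white stoneware dish with a raised rim and blue inside, 95 mm long (its own x), 54 mm wide (its own y), 20 mm high over the rim (its own z, up; 10 mm thick inside the rim), about 0.16 kg; this point is the middle of it, 10 mm above its underside. May be absent. It lies flat on the table at the start, between the robot and the rail.
- board: plywood board on the carriage, 420 wide, rising 25 degrees away from the robot. Own frame: x up the slope, y left along rail, z square out of the surface (z = 0). Origin: mid-width, on the surface at the upslope face of the dark cleat along the lower edge (12 high, 12 thick), 50 above the table. Surface ends at x = 155; side strips 12 high at y = +-202 to 210 (mm)
- carriage (a joint): slide of the carriage along the rail, m, 0 to 0.24, grows to the left (board's +y). Ball detents hold it lightly at 0.04 (loading station, right) and 0.20 (photo station, left, by the lamp on a stand); elsewhere it stays put. Brass pointer at the carriage's front meets a brass mark on the strip along the rail at each. About 2 N of friction, 3.3 N in all over a detent
- handle_grip (a point): grip point of the upright steel post at the left end of the carriage: 22 mm thick, top 25 mm above this point; gripped from above over its top 45 mm, any way round, or pushed sideways. Moves along the board's +y as the slide value grows
- bowl: terracotta bowl, 90 mm across, 50 mm high; origin under its middle; stands among the dishes; to be left alone
- mug: blue mug with a handle, 72 mm across, 80 mm high; origin under its middle; stands among the dishes; to be left alone
- cup: white cup, 70 mm across, 70 mm high, beyond the rail; to be left alone
Not all that is in view belongs to the job. What is shaped like the part that bears dish1_mid but pink or purple is not meant.

How it is judged:
By the outcome, as a careful person would: the job done as asked, in the order asked, and still so for the second after the job is handed in, with the robot touching nothing.
Of dish1, dish2, dish3, dish4 only 3 to 4 are there at a start; the rules pass over those that are not, and their reading is None.
At some moment in a run one of dish1, dish2, dish3, dish4 may be knocked a few centimetres aside while the robot is not near it.
It also fails if it takes over 200 s, if anything falls off the work surface, if the arm or the gripper's body presses on something with over 40 N, if the wrist force passes 120 N, or if a joint passes its speed limit or range.

### The arm

A 6-joint arm with a two-finger parallel gripper is mounted at the origin on the work surface. World frame = base frame: x ahead of the robot, y to its left, z up, the work surface at z = 0. Lengths are in mm, angles in rad, forces in N, time in s.
With the tool pointing down it reaches from about 275 to 750 mm from the base axis. Payload 10.2 kg.
Tool frame: the origin (TCP) lies at the very end of the fingers, on their centre line; the grasp point (between the pads) lies 19 mm behind it; z points along the fingers, y is the line along which they close (so a half turn about z gives the same grasp; the last joint's range is limited). The gripper opens to 85 mm and grips with 20 to 120 N. Pads are 22 mm wide; open, the fingers measure 114 mm over their backs; the gripper's body (76 mm by 85 mm) begins 54 mm behind the grasp point. The pads swing forward as they close: fully open they stand 13 mm farther back than shut.
Start: joints at [-1.496, 0.313, 1.498, -0, 1.331, -0.223], TCP at [154.031, -501.902, 231.294] pointing down, gripper open.
Joint ranges: [-2.94, 2.94], [-0.97, 2.17], [0.19, 2.56], [-1.23, 4.37], [0.02, 3.11], [-2.88, 2.88]. Speed limits (rad/s): [2.39, 2.39, 3.01, 3.14, 3.14, 3.14].

### API

Orientations are given as a unit quaternion [w, x, y, z].
In Python, from rig import monitor, eyes, job gives the robot as it stands. The module is installed in compiled form; this text tells all that it offers.
- The arm moves only by the tool send_rows, never from a script. Its argument "targets" is one flat list of numbers, 7 for each row, row after row: the turn, a rotation vector about the tool's x, y, z in degrees, then the shift along the tool's x, y, z in units of 60 mm (1.0 is 60 mm), then the opening, from -1 (shut) to 1 (fully open), so that 0 is half open. A call has 1 to 5 rows; each row shifts and turns the commanded pose from where the row before left it, along the tool's axes as they then stand; what a row does not reach is not made up. A row lasts 1/8 s, in which the tool goes at most 62.5 mm and 10.7 degrees, less where a joint would pass 70% of its speed; a pose out of reach is approached as far as the arm can. A call is refused whole if a number of a shift passes 1 or a number of a turn 10.7, either way. A call with a gripper value outside its range is refused whole. The fingers move at their own pace and stop on an object; "newtons" is the grip in N (left out, the last holds). Time passes only in rows, so rows that do not move let the fingers close. It gives the time, the measured TCP pose, the force, the opening and the grip force at its end, in the units of the state.
- monitor.sense(): the state, without advancing time (a new reading comes with each control period).
- eyes.capture(name): name is "scene" or "top"; returns a dict with "img" (480x640x3 uint8, red, green, blue), "K" (3x3 intrinsics, pixels), "distortion" ([k1, k2, p1, p2, k3] as OpenCV has them; the pictures are not rectified), "R" (3x3) and "t" (3): a world point X has camera coordinates R X + t. Camera axes: x right, y down, z forward; pixel columns grow to the right and rows downward; lengths in mm; the calibration is good to about 2 mm. A picture is of the moment at which its call begins. There is no depth.
- job.finish_job(): hands the job in; it is judged then, once.
The state is a dict: "time_s": time; "joints": joint angles; "dq": joint speeds; "tau": joint torques, N m; "eef_pos": TCP position; "ee_rot": TCP orientation; "force": force on the tool from outside, world axes, zero at the start; "wrist_torque": the same for the moment, N m; "grip_width": opening from 0.0 (shut) to 1.0 (fully open); "grip_force": force on a finger pad.
Only numpy, scipy, OpenCV 4.12 (cv2) and the standard library are available. Lean on these libraries where they do the work, as an engineer would, in place of code of your own. Each camera call takes 0.05 s, during which the arm holds its last target. There are 200 camera calls.

## Working session

There is one attempt and no reset: what is moved stays moved. The work goes in short steps, Python scripts to look and compute and a tool call to move; the robot and the scene stay as the last step left them, time stands still between calls to the robot, and variables do not carry over. Pictures are saved under pics/ and viewed, at most 14 in all, crops included, and the job is handed in when it is done.

Besides the shell and the picture viewer there is one more tool, called after ">>>" by a JSON object that holds its "api" and its "payload". send_rows: Moves the arm, as the interface text tells. Its arguments: {"type":"object","properties":{"targets":{"type":"array","items":{"type":"number"}},"newtons":{"type":"number"}},"required":["targets"]}

```bash
mkdir -p pics; cat > h.py <<'E'
import numpy as np, cv2
from rig import monitor, eyes, job
from scipy.spatial.transform import Rotation as Rn
def cap(n): 
    c=eyes.capture(n); c['img']=np.array(c['img']); return c
def save(c,f,crop=None,s=1):
    im=c['img'][:,:,::-1]
    if crop: x0,y0,x1,y1=crop; im=im[y0:y1,x0:x1]
    cv2.imwrite('pics/'+f,cv2.resize(im,None,fx=s,fy=s,interpolation=cv2.INTER_CUBIC))
def ray(c,px):
    p=cv2.undistortPoints(np.array(px,float).reshape(-1,1,2),np.array(c['K'],float),np.array(c['distortion'],float)).reshape(-1,2)
    R=np.array(c['R']);t=np.array(c['t'])
    d=np.c_[p,np.ones(len(p))]@R
    return -R.T@t,d
def onplane(c,px,z):
    o,d=ray(c,px); return o+d*((z-o[2])/d[:,2])[:,None]
def proj(c,X):
    R=np.array(c['R'],float)
    return cv2.projectPoints(np.array(X,float).reshape(-1,1,3),cv2.Rodrigues(R)[0],np.array(c['t'],float),np.array(c['K'],float),np.array(c['distortion'],float))[0].reshape(-1,2)
E
python3 - <<'E'
from h import *
s=monitor.sense(); print(s)
for n in('scene','top'):
    c=cap(n); save(c,n+'0.png'); print(n,-np.array(c['R']).T@c['t'],np.array(c['R'])[2])
E
```

```text
{'time_s': 0.0, 'joints': array([-1.49638494e+00,  3.13435011e-01,  1.49846434e+00, -6.93168983e-06,
        1.33100055e+00, -2.23404724e-01]), 'dq': array([ 0.00116372,  0.00018451,  0.00151807, -0.00128604,  0.00011608,
        0.00098985]), 'tau': array([ 3.04856012e-04, -4.12265003e+01, -2.59744084e+01, -1.22622987e-04,
        4.13034431e-03, -2.38682009e-05]), 'eef_pos': array([ 154.01627239, -501.61978946,  230.73248841]), 'ee_rot': array([-6.52059610e-04,  9.88933333e-01,  1.48359147e-01,  4.52908309e-05]), 'force': array([-0.37317731, -0.13526193, -0.03108645]), 'wrist_torque': array([-0.00645857, -0.02974752,  0.02430605]), 'grip_force': 0.0, 'grip_width': 1.0023837428663922}
scene [1145.1855443   464.73456782  721.20884493] [-0.58999031 -0.50947785 -0.62637349]
top [ 178.93247472  -56.43607721 1829.94613965] [ 0.18510279 -0.00125793 -0.98271836]
```

View pics/scene0.png

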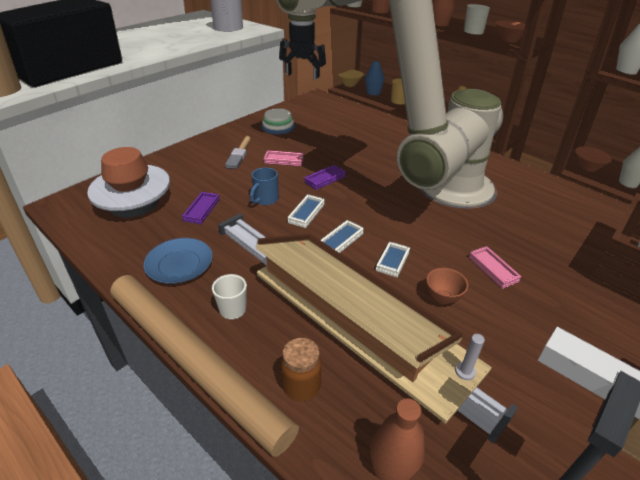

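View pics/top0.png

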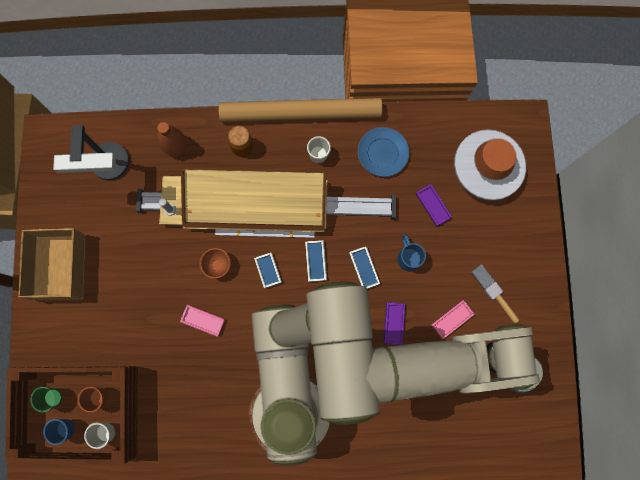

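```bash
cat >> h.py <<'E'
def dishes(c,z=20,amin=150):
    hsv=cv2.cvtColor(c['img'],cv2.COLOR_RGB2HSV)
    b=cv2.inRange(hsv,(95,70,50),(118,255,200)); w=cv2.inRange(hsv,(0,0,140),(179,60,255))
    m=cv2.morphologyEx(b|w,cv2.MORPH_OPEN,np.ones((2,2),np.uint8)); out=[]
    for k in cv2.findContours(m,cv2.RETR_EXTERNAL,cv2.CHAIN_APPROX_NONE)[0]:
        if not amin<cv2.contourArea(k)<3000: continue
        mk=np.zeros(m.shape,np.uint8); cv2.drawContours(mk,[k],-1,255,-1)
        fb=(b[mk>0]>0).mean(); fw=(w[mk>0]>0).mean()
        P=onplane(c,k.reshape(-1,2),z)
        (cx,cy),(a,bb),ang=cv2.minAreaRect(P[:,:2].astype(np.float32))
        if a<bb: ang+=90; a,bb=bb,a
        ang=(ang+90)%180-90
        if .15<fb<.85 and fw>.1 and 60<a<150 and 35<bb<80: out.append((k.reshape(-1,2).mean(0).round(),round(cx,1),round(cy,1),round(a),round(bb),round(ang,1)))
    return out
E
python3 - <<'E'
from h import *
for n in('scene','top'):
    c=cap(n); print(n); [print(*d) for d in dishes(c)]
    if n=='top': save(c,'rail.png',(130,160,410,300),2.85)
    else: save(c,'rail_s.png',(230,200,530,440),2.6)
E
```

```text
scene
[394. 260.] 433.7 67.5 114 56 17.0
[343. 236.] 447.8 -73.6 117 66 2.6
[307. 212.] 432.8 -215.4 141 63 17.7
top
[268. 271.] 417.5 55.1 94 53 17.2
[365. 268.] 416.3 -231.2 120 54 17.8
[315. 260.] 441.3 -87.7 119 53 2.7
```

View pics/rail.png

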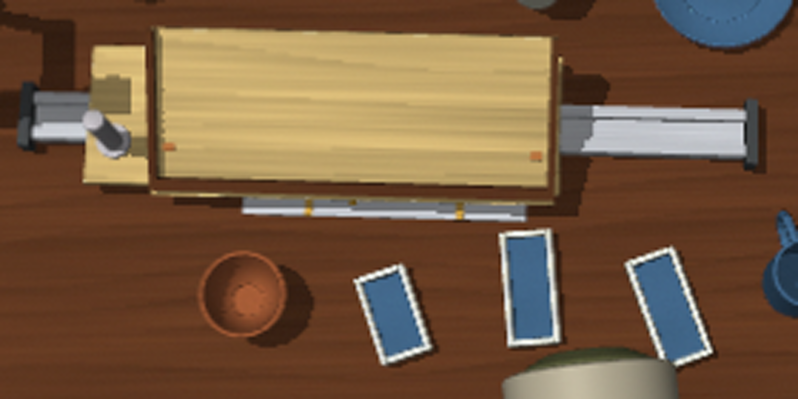

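View pics/rail_s.png

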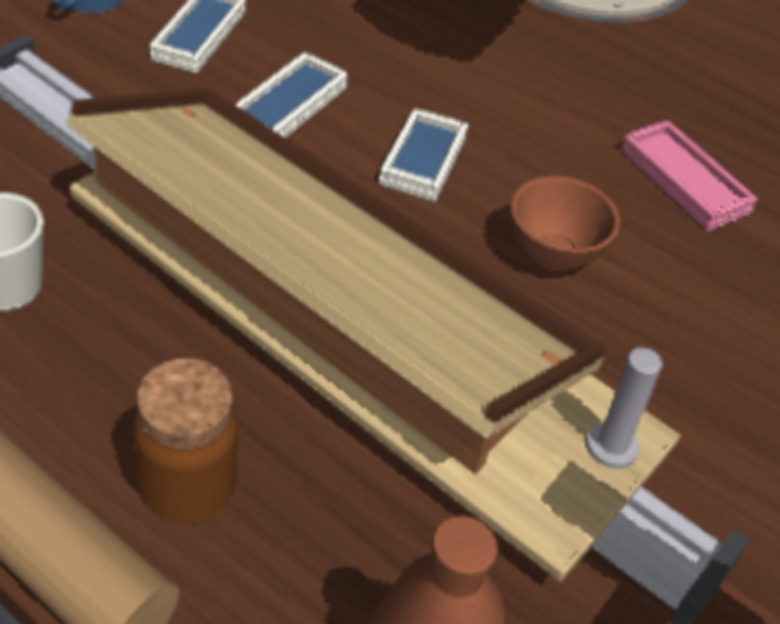

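```bash
cat >> h.py <<'E'
def tri(c1,p1,c2,p2):
    o1,d1=ray(c1,[p1]);o2,d2=ray(c2,[p2]);d1=d1[0];d2=d2[0]
    s=np.linalg.lstsq(np.c_[d1,-d2],o2-o1,rcond=None)[0]
    a=o1+d1*s[0];b=o2+d2*s[1]; return (a+b)/2,np.linalg.norm(a-b)
E
python3 - <<'E'
from h import *
s=cap('scene');t=cap('top')
T=lambda p:(np.array(p)+.5)/2.85+[130,160]-.5
S=lambda p:(np.array(p)+.5)/2.6+[230,200]-.5
for n,a,b in [('dotL',(169,147),(551,356)),('dotR',(536,156),(188,110)),('postTop',(92,119),(645,357))]:
    X,e=tri(t,T(a),s,S(b)); print(n,X.round(1),e.round(1))
for n,a in [('markL',(308,208)),('markR',(459,211)),('ptr',(352,203)),('cleatL',(155,181)),('cleatR',(549,187))]:
    for z in (10,50,62): print(n,z,onplane(t,[T(a)],z)[0].round(1))
# dot centroids full res
for c,n in((s,'s'),(t,'t')):
    h=cv2.cvtColor(c['img'],cv2.COLOR_RGB2HSV)
    for lo,hi in(((5,120,150),(14,255,255)),((18,150,120),(26,255,255))):
        m=cv2.inRange(h,lo,hi)
        k=cv2.connectedComponentsWithStats(m)
        print(n,[(k[3][i].round(1).tolist(),int(k[2][i][4])) for i in range(1,k[0]) if k[2][i][4]>2 and 180<k[3][i][1]<380 and 150<k[3][i][0]<500])
E
```

```text
dotL [594.1 283.4  61.6] 0.4
dotR [573.9 -96.   63.3] 1.1
postTop [609.4 348.6 128.8] 0.8
markL 10 [535.9 145.2  10. ]
markL 50 [528.1 140.8  50. ]
markL 62 [525.7 139.4  62. ]
markR 10 [528.4 -14.   10. ]
markR 50 [520.7 -14.9  50. ]
markR 62 [518.4 -15.2  62. ]
ptr 10 [540.   98.6  10. ]
ptr 50 [532.1  95.2  50. ]
ptr 62 [529.7  94.2  62. ]
cleatL 10 [569.5 308.2  10. ]
cleatL 50 [560.9 300.1  50. ]
cleatL 62 [558.4 297.7  62. ]
cleatR 10 [ 551.6 -109.5   10. ]
cleatR 50 [ 543.4 -108.3   50. ]
cleatR 62 [ 541. -108.   62.]
s [([301.9, 242.2], 10), ([436.0, 269.9], 11), ([440.3, 284.9], 247), ([441.6, 337.0], 17)]
s []
t [([188.7, 211.1], 9), ([317.5, 214.5], 8), ([220.5, 249.7], 6), ([217.9, 264.8], 106), ([211.0, 277.0], 3), ([217.0, 277.0], 3)]
t [([237.8, 234.2], 4), ([290.8, 234.8], 4)]
```

>>> {"api": "send_rows", "payload": {"targets": [0,0,10,0,0,0,0.2,0,0,10,0,0,0,0.2,0,0,0,0.42,-0.9,0,0.2,0,0,0,0.42,-0.9,0,0.2,0,0,0,0.42,-0.9,0,0.2]}}

```text
time_s: 0.92
eef_pos: [238.4, -342.3, 231.2]
ee_rot: [0.0, 1.0, -0.026, 0.0]
force: [0.4, 0.3, 0.3]
grip_width: 0.596
grip_force: 0.0
```

>>> {"api": "send_rows", "payload": {"targets": [0,0,0,0.42,-0.9,0,0.2,0,0,0,0.42,-0.9,0,0.2,0,0,0,0.42,-0.9,0,0.2,0,0,0,0.42,-0.9,0,0.2,0,0,0,0.42,-0.9,0,0.2]}}

```text
time_s: 1.55
eef_pos: [378.1, -79.0, 231.6]
ee_rot: [0.0, 1.0, -0.026, 0.0]
force: [-0.2, -1.2, -0.8]
grip_width: 0.602
grip_force: 0.0
```

>>> {"api": "send_rows", "payload": {"targets": [0,0,0,0.42,-0.9,0,0.2,0,0,0,0.42,-0.9,0,0.2,0,0,0,0.42,-0.9,0,0.2,0,0,0,0.42,-0.9,0,0.2,0,0,0,0.42,-0.9,0,0.2]}}

```text
time_s: 2.17
eef_pos: [517.8, 184.4, 231.3]
ee_rot: [0.0, 1.0, -0.025, 0.0]
force: [0.6, -1.2, 0.2]
grip_width: 0.599
grip_force: 0.0
```

```bash
cat >> h.py <<'E'
ex=np.array([.9986,-.0523,0]);ey=np.array([.0523,.9986,0]);c25,s25=np.cos(np.radians(25)),np.sin(np.radians(25))
def go(pos,yaw=-3.,tilt=0.):
    """turn (deg, tool axes) and shift (units, tool axes after the turn and before it)"""
    s=monitor.sense();q=s['ee_rot'];R=Rn.from_quat([q[1],q[2],q[3],q[0]])
    G=Rn.from_euler('ZY',[yaw,-tilt],degrees=True)*Rn.from_matrix(np.diag([1.,-1,-1]))
    dp=np.array(pos)-s['eef_pos']
    print('t',round(s['time_s'],2),'pos',s['eef_pos'].round(1),'w',round(float(s['grip_width'])*85,1),'gf',round(float(s['grip_force']),1),'F',s['force'].round(1),'j',s['joints'].round(2))
    print(' turn',(R.inv()*G).as_rotvec(degrees=True).round(1),'shift after turn',(G.inv().apply(dp)/60).round(3),'before',(R.inv().apply(dp)/60).round(3))
E
python3 - <<'E'
from h import *
go([609.4,348.6,90])
for n in('scene','top'):
    c=cap(n); [print(*d) for d in dishes(c)]
E
```

```text
t 2.17 pos [517.8 184.4 231.3] w 50.9 gf 0.0 F [ 0.6 -1.2  0.2] j [ 0.13  0.37  1.42 -0.    1.35  1.75]
 turn [ 0.  -0.   0.1] shift after turn [ 1.381 -2.813  2.355] before [ 1.384 -2.811  2.355]
[396. 260.] 432.0 71.3 115 48 16.5
[347. 236.] 445.0 -66.5 111 51 2.1
[307. 212.] 432.2 -215.3 142 64 18.2
[267. 271.] 416.5 58.3 94 47 17.2
[365. 269.] 416.1 -231.3 120 54 18.0
[317. 261.] 441.0 -90.1 117 47 -1.6
```

>>> {"api": "send_rows", "payload": {"targets": [0,0,0,0.46,-0.94,0,0.2,0,0,0,0.46,-0.94,0,0.2,0,0,0,0.46,-0.93,0,0.2,0,0,0,0,0,0.8,0.2,0,0,0,0,0,0,0.2]}}

```text
time_s: 2.9
eef_pos: [606.7, 345.1, 179.0]
ee_rot: [0.002, 1.0, -0.026, -0.004]
force: [-0.5, -0.5, -0.4]
grip_width: 0.598
grip_force: 0.0
```

```bash
python3 - <<'E'
from h import *
go([609.4,348.6,90])
c=cap('scene'); save(c,'post.png',(380,180,580,380),3)
E
```

```text
t 2.9 pos [606.7 345.1 179. ] w 50.8 gf 0.0 F [-0.5 -0.5 -0.4] j [ 0.35  0.75  0.94 -0.    1.46  1.97]
 turn [0.2 0.5 0.1] shift after turn [ 0.042 -0.06   1.483] before [ 0.054 -0.066  1.483]
```

View pics/post.png

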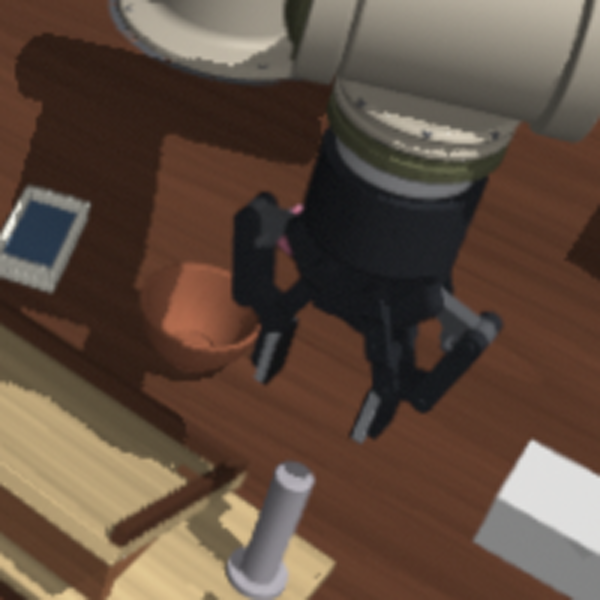

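```bash
python3 - <<'E'
from h import *
c=cap('scene')
print((proj(c,[[606.7,345.1,179],[606.7,345.1,190],[609.4,348.6,128.8]])-[380,180])*3)
E
```

```text
[[313.14673826 405.32096545]
 [318.27612334 391.52004171]
 [294.16685737 471.0920657 ]]
```

>>> {"api": "send_rows", "payload": {"targets": [0.2,0.5,0,0.04,-0.06,0,0.2,0,0,0,0,0,0.75,0.2,0,0,0,0,0,0.72,0.2,0,0,0,0,0,0,-1,0,0,0,0,0,0,-1], "newtons": 50}}

```text
time_s: 3.62
eef_pos: [612.4, 350.0, 97.7]
ee_rot: [-0.002, 1.0, -0.026, 0.006]
force: [2.3, 0.4, -3.8]
grip_width: 0.24
grip_force: 49.4
```

>>> {"api": "send_rows", "payload": {"targets": [0,0,0,0,0,0,-1,0,0,0,0,0,0,-1]}}

```text
time_s: 3.88
eef_pos: [612.4, 350.0, 97.6]
ee_rot: [-0.002, 1.0, -0.026, 0.006]
force: [-1.6, -2.6, 6.8]
grip_width: 0.239
grip_force: 50.6
```

```bash
python3 - <<'E'
from h import *
go(np.array([609.4,348.6,90])-ey*113)
E
```

```text
t 3.88 pos [612.4 350.   97.6] w 20.3 gf 50.6 F [-1.6 -2.6  6.8] j [ 0.35  0.82  1.03 -0.    1.28  1.98]
 turn [-0.3 -0.7  0.1] shift after turn [-0.049  1.909  0.127] before [-0.052  1.909  0.118]
```

>>> {"api": "send_rows", "payload": {"targets": [0,0,0,0,0.3,0,-1,0,0,0,0,0.3,0,-1,0,0,0,0,0.3,0,-1,0,0,0,0,0.3,0,-1,0,0,0,0,0.3,0,-1]}}

```text
time_s: 4.5
eef_pos: [607.5, 260.5, 97.6]
ee_rot: [-0.003, 1.0, -0.025, 0.006]
force: [-4.9, 3.7, 9.7]
grip_width: 0.242
grip_force: 51.4
```

>>> {"api": "send_rows", "payload": {"targets": [0,0,0,0,0.2,0,-1,0,0,0,0,0.18,0,-1,0,0,0,0,0,0,-1,0,0,0,0,0,0,-1]}}

```text
time_s: 5.0
eef_pos: [606.2, 237.2, 97.6]
ee_rot: [-0.002, 1.0, -0.026, 0.006]
force: [-7.6, -0.9, 13.1]
grip_width: 0.242
grip_force: 51.5
```

```bash
python3 - <<'E'
from h import *
go(np.array([609.4,348.6,90])-ey*113)
c=cap('top'); save(c,'mark.png',(180,200,340,320),5)
s=cap('scene')
for c,n in((s,'s'),(c,'t')):
    h=cv2.cvtColor(c['img'],cv2.COLOR_RGB2HSV)
    k=cv2.connectedComponentsWithStats(cv2.inRange(h,(5,120,150),(14,255,255)))
    print(n,[(k[3][i].round(1).tolist(),int(k[2][i][4])) for i in range(1,k[0]) if k[2][i][4]>2 and 160<k[3][i][1]<380 and 150<k[3][i][0]<500])
    [print(*d) for d in dishes(c)]
E
```

```text
t 5.0 pos [606.2 237.2  97.6] w 20.6 gf 51.5 F [-7.6 -0.9 13.1] j [0.19 0.7  1.25 0.   1.18 1.81]
 turn [-0.2 -0.6  0.1] shift after turn [-0.045  0.026  0.127] before [-0.046  0.027  0.126]
s [([270.4, 221.1], 9), ([444.3, 292.9], 7)]
[343. 237.] 447.8 -73.6 117 66 2.6
[307. 211.] 432.6 -215.5 141 63 17.6
t [([356.0, 215.5], 6), ([222.5, 250.9], 11), ([222.0, 263.6], 65), ([228.0, 259.0], 3), ([228.0, 266.0], 3), ([224.0, 273.0], 5)]
[365. 269.] 416.2 -231.5 120 54 18.0
[316. 259.] 441.3 -87.8 119 54 2.7
```

View pics/mark.png

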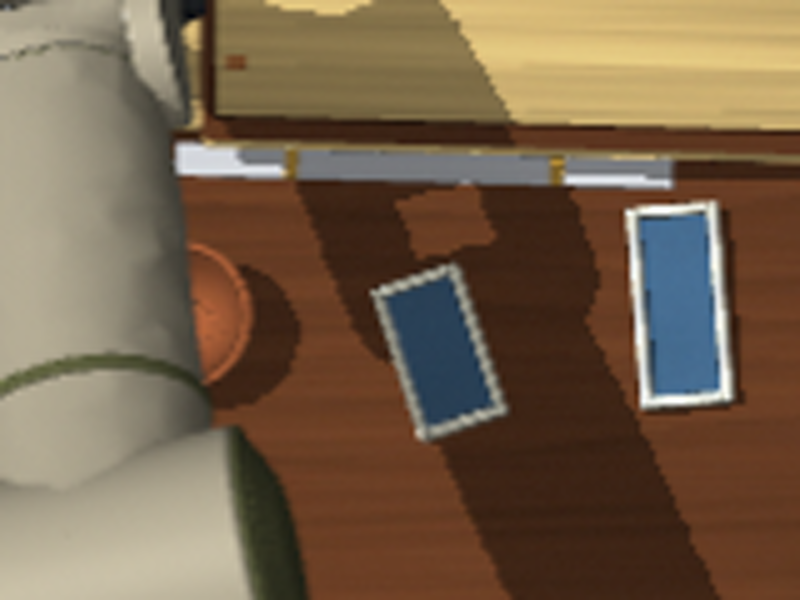

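>>> {"api": "send_rows", "payload": {"targets": [0,0,0,0,0,0,0.2,0,0,0,0,0,0,0.2,0,0,0,0,0,-0.8,0.2,0,0,0,0,0,-0.9,1,0,0,-10,0,0,-0.5,1]}}

```text
time_s: 5.72
eef_pos: [605.2, 236.9, 230.0]
ee_rot: [-0.002, 0.998, 0.063, 0.007]
force: [0.8, 0.5, 0.3]
grip_width: 0.989
grip_force: 0.0
```

```bash
python3 - <<'E'
from h import *
go([417.5,55.1,120],17.2)
E
```

```text
t 5.72 pos [605.2 236.9 230. ] w 84.1 gf 0.0 F [0.8 0.5 0.3] j [0.19 0.59 1.08 0.   1.45 1.64]
 turn [-0.1 -0.8 -9.9] shift after turn [-3.885  1.969  1.834] before [-3.511  2.613  1.781]
```

>>> {"api": "send_rows", "payload": {"targets": [0,-0.8,-10,0,0,0,1,0,0,0,-0.78,0.39,0,1,0,0,0,-0.78,0.39,0,1,0,0,0,-0.78,0.39,0,1,0,0,0,-0.78,0.39,0,1]}}

```text
time_s: 6.35
eef_pos: [451.9, 91.3, 227.5]
ee_rot: [-0.0, 0.989, 0.148, -0.002]
force: [0.6, -1.3, 0.6]
grip_width: 0.998
grip_force: 0.0
```

>>> {"api": "send_rows", "payload": {"targets": [0,0,0,-0.77,0.39,0.9,1,0,0,0,0,0,0.9,1,0,0,0,0,0,0,1]}}

```text
time_s: 6.72
eef_pos: [419.9, 62.3, 126.8]
ee_rot: [-0.001, 0.989, 0.148, -0.005]
force: [-0.4, 0.2, 0.6]
grip_width: 1.0
grip_force: 0.0
```

```bash
cat >> h.py <<'E'
def dots(c):
    h=cv2.cvtColor(c['img'],cv2.COLOR_RGB2HSV)
    k=cv2.connectedComponentsWithStats(cv2.inRange(h,(4,110,110),(15,255,255)))
    return [(k[3][i].round(1).tolist(),int(k[2][i][4])) for i in range(1,k[0]) if 3<k[2][i][4]<25]
E
python3 - <<'E'
from h import *
go([417.5,55.1,3],17.2)
for n in('scene','top'):
    c=cap(n); print(dots(c)); [print(*d) for d in dishes(c)]
    save(c,'a%s.png'%n,(200,150,500,370),2.6)
E
```

```text
t 6.72 pos [419.9  62.3 126.8] w 85.0 gf 0.0 F [-0.4  0.2  0.6] j [-0.13  0.22  1.92 -0.    1.01  1.14]
 turn [-0.2  0.6 -0.2] shift after turn [-0.074  0.102  2.063] before [-0.054  0.111  2.063]
[([4.2, 86.0], 5), ([244.0, 139.2], 17), ([2.0, 189.6], 5), ([5.0, 193.5], 4), ([17.0, 220.7], 6), ([270.3, 220.9], 11), ([0.5, 225.2], 6), ([3.2, 234.6], 17), ([25.0, 238.2], 4), ([16.7, 248.0], 9), ([31.5, 249.2], 4), ([40.2, 268.6], 5), ([27.8, 269.2], 6), ([30.2, 272.8], 4), ([129.2, 280.9], 18), ([40.2, 279.2], 4), ([48.9, 284.7], 7), ([119.4, 284.6], 5), ([138.3, 288.6], 11), ([153.3, 296.5], 6), ([142.0, 296.5], 4), ([136.6, 301.7], 14), ([125.4, 304.0], 7), ([393.9, 304.6], 16), ([141.4, 305.7], 7), ([157.1, 304.9], 7), ([145.2, 310.0], 4), ([155.9, 309.8], 9), ([412.0, 311.5], 4), ([151.8, 316.5], 4), ([146.0, 323.0], 22), ([174.8, 323.1], 18), ([166.8, 330.5], 4), ([178.8, 329.0], 4), ([194.0, 334.4], 5), ([178.5, 341.8], 8), ([193.8, 342.4], 15), ([430.5, 345.5], 6), ([185.7, 349.3], 18), ([197.4, 348.6], 5), ([207.0, 353.4], 8), ([176.6, 354.4], 7), ([205.8, 357.5], 4), ([211.5,
[... 1329 characters left out ...]
0, 235.8], 23), ([209.5, 235.0], 4), ([224.5, 239.0], 4), ([468.5, 252.0], 6), ([103.6, 257.4], 14), ([436.9, 264.2], 22), ([392.5, 267.0], 4), ([283.6, 269.1], 8), ([294.7, 269.1], 11), ([385.0, 273.4], 5), ([394.5, 273.0], 6), ([167.5, 279.0], 12), ([182.5, 279.0], 16), ([113.6, 283.2], 19), ([131.4, 282.8], 20), ([157.0, 282.0], 7), ([18.0, 293.0], 5), ([57.0, 314.0], 13), ([67.0, 317.0], 9), ([82.5, 323.0], 4), ([103.7, 323.5], 24), ([120.5, 327.0], 10), ([74.5, 330.0], 4), ([279.3, 374.4], 9), ([291.0, 372.0], 5), ([61.0, 445.0], 5), ([97.5, 449.0], 4), ([308.8, 452.9], 13), ([293.7, 457.2], 6), ([260.8, 470.8], 6)]
[365. 270.] 416.1 -231.3 120 54 18.0
[315. 258.] 441.6 -87.8 118 53 2.8
```

View pics/ascene.png

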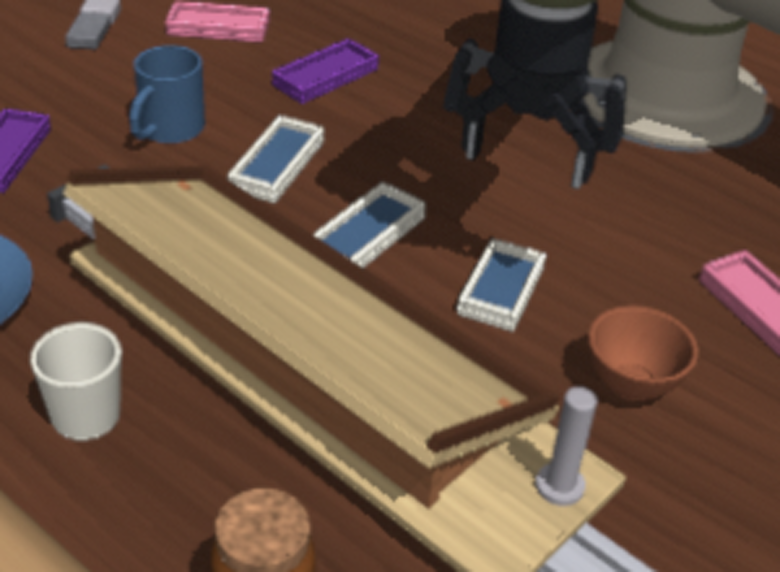

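```bash
python3 - <<'E'
from h import *
s=cap('scene');t=cap('top')
L,e=tri(t,(226.5,212.),s,(393.9,304.6));R,f=tri(t,(356.4,215.1),s,(270.3,220.9))
print(L,R,e,f,np.degrees(np.arctan2((L-R)[0],(L-R)[1])),(L+R)/2-27*ex)
E
```

```text
[588.7557689  171.47882839  62.54189059] [ 568.64253792 -208.86209419   62.97191198] 1.655948913320684 0.23769760334261508 3.0271021068289508 [551.73695341 -17.2795329   62.75690128]
```

>>> {"api": "send_rows", "payload": {"targets": [0,0.6,0,-0.06,0.1,0,1,0,0,0,0,0,0.9,1,0,0,0,0,0,0.7,1,0,0,0,0,0,0.3,1,0,0,0,0,0,0,1]}}

```text
time_s: 7.55
eef_pos: [420.3, 55.7, 14.3]
ee_rot: [-0.001, 0.989, 0.148, 0.002]
force: [0.9, 0.3, 0.1]
grip_width: 1.005
grip_force: 0.0
```

```bash
python3 - <<'E'
from h import *
go([417.5,55.1,3],17.2)
E
```

```text
t 7.55 pos [420.3  55.7  14.3] w 85.4 gf 0.0 F [0.9 0.3 0.1] j [-0.15  0.43  2.02  0.01  0.69  1.12]
 turn [-0.1 -0.3 -0.1] shift after turn [-0.047 -0.005  0.188] before [-0.048 -0.004  0.187]
```

>>> {"api": "send_rows", "payload": {"targets": [0,0,0,-0.04,0,0.19,1,0,0,0,0,0,0,-1,0,0,0,0,0,0,-1,0,0,0,0,0,0,-1,0,0,0,0,0,0,-1], "newtons": 50}}

```text
time_s: 8.18
eef_pos: [418.5, 55.2, 3.8]
ee_rot: [-0.001, 0.989, 0.148, 0.003]
force: [-2.2, -0.8, 6.1]
grip_width: 0.616
grip_force: 53.0
```

```bash
python3 - <<'E'
from h import *
go([417.5,55.1,3],17.2)
O=np.array([551,-17.5,50]);Bx=np.array([.9986*c25,-.0523*c25,s25]);Bz=np.array([-.9986*s25,.0523*s25,c25])
print((O+Bx*51+ey*115+Bz*80).round(1),(O+Bx*51+ey*115+Bz*6).round(1))
go(O+Bx*51+ey*115+Bz*80,-3,25)
E
```

```text
t 8.18 pos [418.5  55.2   3.8] w 52.4 gf 53.0 F [-2.2 -0.8  6.1] j [-0.15  0.45  2.03  0.01  0.66  1.12]
 turn [-0.1 -0.4 -0.1] shift after turn [-0.016 -0.004  0.013] before [-0.016 -0.003  0.013]
[569.4  96.7 144.1] [600.6  95.1  77. ]
t 8.18 pos [418.5  55.2   3.8] w 52.4 gf 53.0 F [-2.2 -0.8  6.1] j [-0.15  0.45  2.03  0.01  0.66  1.12]
 turn [-4.5 24.4 19.7] shift after turn [ 3.232 -0.823 -1.073] before [ 2.624  0.075 -2.32 ]
```

>>> {"api": "send_rows", "payload": {"targets": [0,0,0,0,0,-0.7,-1,0,0,0,0,0,-0.9,-1,0,0,0,0,0,-0.9,-1,-1.5,8.1,6.5,0,0,0,-1,-1.5,8.1,6.5,0,0,0,-1]}}

```text
time_s: 8.8
eef_pos: [417.7, 54.6, 154.0]
ee_rot: [0.004, 0.988, 0.032, 0.149]
force: [0.1, 0.4, -2.4]
grip_width: 0.615
grip_force: 54.1
```

>>> {"api": "send_rows", "payload": {"targets": [-1.5,8.1,6.6,0,0,0,-1,0,0,0,0,0,0,-1]}}

```text
time_s: 9.05
eef_pos: [415.9, 55.1, 152.7]
ee_rot: [0.005, 0.976, -0.024, 0.214]
force: [0.2, 0.3, -2.0]
grip_width: 0.615
grip_force: 54.1
```

```bash
cat >> h.py <<'E'
O=np.array([551,-17.5,50]);Bx=np.array([.9986*c25,-.0523*c25,s25]);Bz=np.array([-.9986*s25,.0523*s25,c25])
def B(x,y,z): return O+Bx*x+ey*y+Bz*z
def inB(p): d=np.array(p)-O; return np.array([d@Bx,d@ey,d@Bz]).round(1)
E
python3 - <<'E'
from h import *
go(B(51,115,80),-3,25)
E
```

```text
t 9.05 pos [415.9  55.1 152.7] w 52.2 gf 54.1 F [ 0.2  0.3 -2. ] j [-0.19 -0.03  2.2   0.11  0.55  1.35]
 turn [-0.1  0.2  0.2] shift after turn [ 2.222 -0.826  1.196] before [ 2.23  -0.818  1.187]
```

>>> {"api": "send_rows", "payload": {"targets": [0,0,0,0.74,-0.27,0.39,-1,0,0,0,0.74,-0.27,0.4,-1,0,0,0,0.74,-0.28,0.4,-1,0,0,0,0,0,0.4,-1,0,0,0,0,0,0,-1]}}

```text
time_s: 9.68
eef_pos: [580.6, 95.7, 120.7]
ee_rot: [0.006, 0.977, -0.024, 0.213]
force: [-1.6, 0.3, -1.1]
grip_width: 0.616
grip_force: 54.1
```

```bash
python3 - <<'E'
from h import *
go(B(51,115,6),-3,25); print(inB(monitor.sense()['eef_pos']))
c=cap('scene'); save(c,'b.png',(250,150,490,330),3.3)
E
```

```text
t 9.68 pos [580.6  95.7 120.7] w 52.4 gf 54.1 F [-1.6  0.3 -1.1] j [-0.03  0.38  1.78 -0.02  0.55  1.6 ]
 turn [-0.   0.4  0.2] shift after turn [-0.005 -0.007  0.802] before [ 0.002 -0.007  0.802]
[ 51.3 114.6  54.1]
```

View pics/b.png

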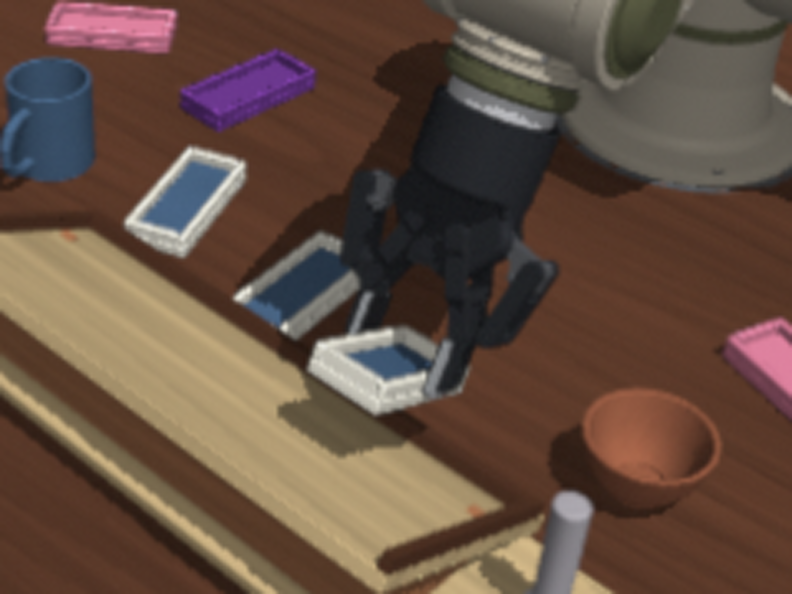

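>>> {"api": "send_rows", "payload": {"targets": [0,0.4,0.2,0,0,0.4,-1,0,0,0,0,0,0.3,-1,0,0,0,0,0,0.1,-1,0,0,0,0,0,0,-1]}}

```text
time_s: 10.22
eef_pos: [601.0, 94.6, 79.8]
ee_rot: [0.005, 0.975, -0.026, 0.219]
force: [1.1, -0.1, -1.1]
grip_width: 0.616
grip_force: 54.1
```

```bash
python3 - <<'E'
from h import *
go(B(51,115,4),-3,25); s=monitor.sense();print(inB(s['eef_pos']),inB(s['force']+O))
E
```

```text
t 10.22 pos [601.   94.6  79.8] w 52.4 gf 54.1 F [ 1.1 -0.1 -1.1] j [-0.03  0.48  1.77 -0.02  0.45  1.61]
 turn [-0.  -0.3 -0.1] shift after turn [-0.026 -0.007  0.073] before [-0.026 -0.007  0.073]
[ 52.5 114.6   8.4] [ 0.6  0.  -1.5]
```

>>> {"api": "send_rows", "payload": {"targets": [0,-0.3,0,-0.03,0,0.05,-1,0,0,0,0,0,0,-1]}}

```text
time_s: 10.48
eef_pos: [600.6, 94.7, 75.9]
ee_rot: [0.005, 0.976, -0.026, 0.216]
force: [-0.8, -0.4, -1.9]
grip_width: 0.617
grip_force: 54.1
```

>>> {"api": "send_rows", "payload": {"targets": [0,0,0,-0.04,0,0,-1,0,0,0,0,0,0,-1]}}

```text
time_s: 10.72
eef_pos: [598.2, 94.9, 74.6]
ee_rot: [0.005, 0.976, -0.026, 0.216]
force: [-0.2, -0.0, -1.2]
grip_width: 0.616
grip_force: 54.1
```

```bash
python3 - <<'E'
from h import *
go(B(47.5,115,4),-3,25); s=monitor.sense();print(inB(s['eef_pos']),inB(s['force']+O))
E
```

```text
t 10.72 pos [598.2  94.9  74.6] w 52.3 gf 54.1 F [-0.2 -0.  -1.2] j [-0.03  0.49  1.77 -0.02  0.44  1.61]
 turn [-0.   0.  -0.1] shift after turn [-0.005 -0.005  0.013] before [-0.005 -0.005  0.013]
[ 47.8 114.7   4.8] [-0.6 -0.  -1. ]
```

>>> {"api": "send_rows", "payload": {"targets": [0,0,0,-0.02,0,0.02,-1,0,0,0,0,0,0,-1]}}

```text
time_s: 10.98
eef_pos: [597.9, 94.9, 73.0]
ee_rot: [0.005, 0.976, -0.026, 0.216]
force: [-2.3, -0.4, -0.4]
grip_width: 0.612
grip_force: 54.4
```

>>> {"api": "send_rows", "payload": {"targets": [0,0,0,-0.02,0,0.02,-1,0,0,0,0,0,0,-1]}}

```text
time_s: 11.22
eef_pos: [598.0, 94.9, 72.8]
ee_rot: [0.005, 0.976, -0.026, 0.218]
force: [-5.9, -1.3, 10.1]
grip_width: 0.619
grip_force: 55.5
```

>>> {"api": "send_rows", "payload": {"targets": [0,0,0,-0.02,0,0.01,-1,0,0,0,0,0,0,-1]}}

```text
time_s: 11.48
eef_pos: [598.0, 94.9, 72.8]
ee_rot: [0.005, 0.975, -0.026, 0.219]
force: [-7.3, -1.1, 14.3]
grip_width: 0.617
grip_force: 56.1
```

```bash
python3 - <<'E'
from h import *
go(B(47.5,115,4),-3,25); s=monitor.sense();print(inB(s['eef_pos']),inB(s['force']+O))
E
```

```text
t 11.47 pos [598.   94.9  72.8] w 52.5 gf 56.1 F [-7.3 -1.1 14.3] j [-0.03  0.49  1.78 -0.02  0.43  1.61]
 turn [-0.  -0.3 -0.1] shift after turn [ 0.011 -0.005 -0.012] before [ 0.011 -0.005 -0.012]
[ 46.8 114.7   3.3] [-0.5 -1.5 16. ]
```

>>> {"api": "send_rows", "payload": {"targets": [0,0,0,-0.03,0,-0.03,-1,0,0,0,0,0,0,-1]}}

```text
time_s: 11.72
eef_pos: [593.7, 95.1, 71.0]
ee_rot: [0.005, 0.976, -0.026, 0.216]
force: [-2.6, 1.4, 0.6]
grip_width: 0.616
grip_force: 54.5
```

>>> {"api": "send_rows", "payload": {"targets": [0,0,0,-0.03,0,0,-1,0,0,0,0,0,0,-1]}}

```text
time_s: 11.98
eef_pos: [593.6, 95.1, 71.1]
ee_rot: [0.005, 0.976, -0.027, 0.218]
force: [5.1, -0.9, -0.7]
grip_width: 0.618
grip_force: 53.9
```

```bash
python3 - <<'E'
from h import *
go(B(47.5,115,4),-3,25); s=monitor.sense();print(inB(s['eef_pos']),inB(s['force']+O))
E
```

```text
t 11.97 pos [593.6  95.1  71.1] w 52.5 gf 53.9 F [ 5.1 -0.9 -0.7] j [-0.03  0.48  1.79 -0.02  0.43  1.61]
 turn [-0.  -0.2 -0.1] shift after turn [ 0.089 -0.006 -0.007] before [ 0.089 -0.006 -0.007]
[ 42.2 114.6   3.6] [ 4.4 -0.6 -2.8]
```

>>> {"api": "send_rows", "payload": {"targets": [0,0,0,0,0,0,1,0,0,0,0,0,0,1,0,0,0,0,0,0,1,0,0,0,0,0,-0.5,1,0,0,0,0,0,-1,1]}}

```text
time_s: 12.6
eef_pos: [553.4, 96.9, 151.2]
ee_rot: [0.005, 0.976, -0.026, 0.214]
force: [1.2, 0.3, 0.9]
grip_width: 1.002
grip_force: 0.0
```

>>> {"api": "send_rows", "payload": {"targets": [0,0,0,0,0,-0.9,1,0,-10,0,0,0.9,0,1,0,-10,0,0,0.9,0,1,0,0,0,0,0,0,1]}}

```text
time_s: 13.1
eef_pos: [526.9, -12.8, 200.8]
ee_rot: [0.001, 0.999, -0.029, 0.043]
force: [-0.2, 0.9, -1.5]
grip_width: 1.0
grip_force: 0.0
```

```bash
python3 - <<'E'
from h import *
s=cap('scene');t=cap('top')
for c in (s,t): print('-');[print(*d) for d in dishes(c)]
save(s,'c.png',(250,150,490,330),3.3)
go([441.3,-87.8,110],2.7)
E
```

```text
-
[362. 283.] 546.9 62.3 100 76 -26.4
[345. 236.] 444.4 -73.8 113 66 2.6
[309. 210.] 427.2 -210.3 90 50 17.3
-
[316. 261.] 441.0 -87.9 119 53 2.8
t 13.2 pos [525.9  -9.8 200.4] w 85.4 gf 0.0 F [-0.3  0.2 -0.4] j [-0.25  0.29  1.61  0.02  1.15  1.37]
 turn [ 0.2 -5.  -5.8] shift after turn [-1.469  1.233  1.506] before [-1.462  1.378  1.382]
```

View pics/c.png

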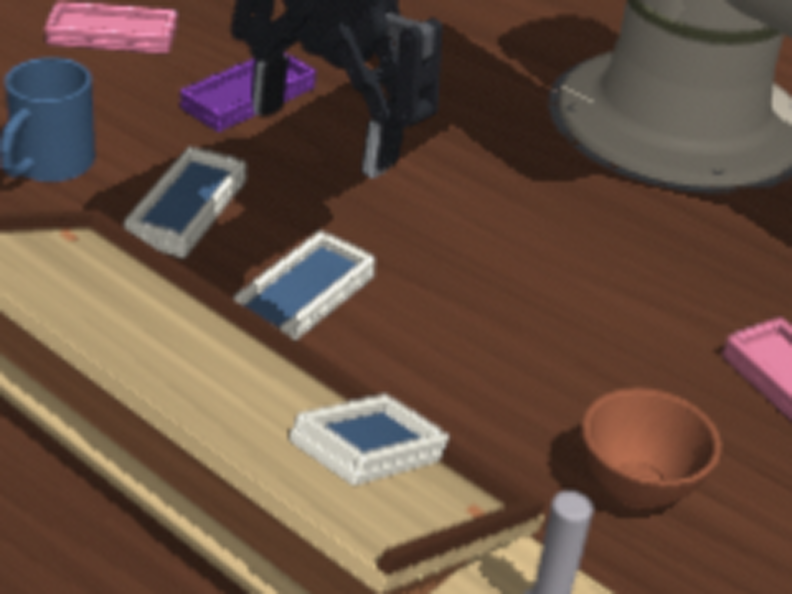

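>>> {"api": "send_rows", "payload": {"targets": [0.2,-5,-5.8,0,0,0,1,0,0,0,-0.74,0.61,0,1,0,0,0,-0.73,0.62,0.4,1,0,0,0,0,0,0.9,1,0,0,0,0,0,0,1]}}

```text
time_s: 13.82
eef_pos: [439.4, -85.9, 120.9]
ee_rot: [-0.002, 1.0, 0.024, -0.003]
force: [0.4, -0.6, 0.7]
grip_width: 0.994
grip_force: 0.0
```

```bash
python3 - <<'E'
from h import *
go([441.3,-87.8,3],2.7)
s=cap('scene');[print(*d) for d in dishes(s)]
E
```

```text
t 13.82 pos [439.4 -85.9 120.9] w 84.5 gf 0.0 F [ 0.4 -0.6  0.7] j [-0.46  0.28  1.86  0.    1.01  1.07]
 turn [-0.2  0.3  0.1] shift after turn [0.03  0.033 1.965] before [0.041 0.04  1.965]
[362. 283.] 546.9 62.3 100 76 -25.9
[344. 235.] 447.1 -73.7 118 66 2.6
[304. 214.] 448.1 -217.0 123 59 28.2
```

>>> {"api": "send_rows", "payload": {"targets": [0,0,0,0.03,0.03,0.6,1,0,0,0,0,0,0.7,1,0,0,0,0,0,0.46,1,0,0,0,0,0,0,1,0,0,0,0,0,0,1]}}

```text
time_s: 14.5
eef_pos: [444.6, -89.3, 19.2]
ee_rot: [0.001, 1.0, 0.024, 0.001]
force: [-0.0, 0.3, 0.1]
grip_width: 1.002
grip_force: 0.0
```

```bash
python3 - <<'E'
from h import *
go([441.3,-87.8,3],2.7)
E
```

```text
t 14.5 pos [444.6 -89.3  19.2] w 85.2 gf 0.0 F [-0.   0.3  0.1] j [-0.46  0.47  1.93  0.    0.74  1.06]
 turn [ 0.1 -0.2  0.1] shift after turn [-0.054 -0.027  0.269] before [-0.055 -0.028  0.269]
```

>>> {"api": "send_rows", "payload": {"targets": [0,0,0,-0.05,-0.02,0.26,1,0,0,0,0,0,0,-1,0,0,0,0,0,0,-1,0,0,0,0,0,0,-1,0,0,0,0,0,0,-1], "newtons": 50}}

```text
time_s: 15.12
eef_pos: [440.9, -88.2, 3.1]
ee_rot: [0.0, 1.0, 0.024, 0.001]
force: [-1.5, 2.0, 8.3]
grip_width: 0.62
grip_force: 52.6
```

```bash
python3 - <<'E'
from h import *
go(B(60,0,80),-3,25)
E
```

```text
t 15.12 pos [440.9 -88.2   3.1] w 52.7 gf 52.6 F [-1.5  2.   8.3] j [-0.46  0.49  1.95  0.    0.7   1.06]
 turn [-1.2 24.9  5.7] shift after turn [ 2.935 -1.274 -1.293] before [ 2.234 -1.055 -2.409]
```

>>> {"api": "send_rows", "payload": {"targets": [0,0,0,0,0,-0.7,-1,0,0,0,0,0,-0.9,-1,0,0,0,0,0,-0.8,-1,-0.4,8.3,1.9,0,0,0,-1,-0.4,8.3,1.9,0,0,0,-1]}}

```text
time_s: 15.75
eef_pos: [440.6, -88.3, 147.1]
ee_rot: [0.004, 0.989, -0.01, 0.148]
force: [0.3, -0.3, -3.0]
grip_width: 0.618
grip_force: 54.9
```

>>> {"api": "send_rows", "payload": {"targets": [-0.4,8.3,1.9,0,0,0,-1,0,0,0,0.64,-0.42,0.3,-1,0,0,0,0.64,-0.42,0.3,-1,0,0,0,0.64,-0.42,0.3,-1,0,0,0,0,0,0.4,-1]}}

```text
time_s: 16.38
eef_pos: [584.0, -18.4, 125.3]
ee_rot: [0.005, 0.976, -0.025, 0.218]
force: [-0.2, -1.2, -1.8]
grip_width: 0.618
grip_force: 55.0
```

>>> {"api": "send_rows", "payload": {"targets": [0,0,0,0,0,0,-1]}}

```text
time_s: 16.5
eef_pos: [580.7, -19.4, 122.5]
ee_rot: [0.005, 0.976, -0.026, 0.214]
force: [0.6, 0.6, -1.9]
grip_width: 0.619
grip_force: 54.9
```

```bash
python3 - <<'E'
from h import *
go(B(58,0,7),-3,25); s=monitor.sense();print(inB(s['eef_pos']),inB(s['force']+O))
c=cap('scene');[print(*d) for d in dishes(c)]
E
```

```text
t 16.5 pos [580.7 -19.4 122.5] w 52.6 gf 54.9 F [ 0.6  0.6 -1.9] j [-0.28  0.36  1.81  0.18  0.55  1.21]
 turn [-0.1  0.3 -0. ] shift after turn [ 0.006 -0.005  0.768] before [ 0.01  -0.004  0.768]
[57.6 -0.3 53.1] [-0.3  0.6 -1.9]
[362. 283.] 546.9 62.3 100 76 -26.4
```

>>> {"api": "send_rows", "payload": {"targets": [0,0.3,0,0,0,0.4,-1,0,0,0,0,0,0.3,-1,0,0,0,0,0,0.1,-1,0,0,0,0,0,0,-1,0,0,0,0,0,0,-1]}}

```text
time_s: 17.18
eef_pos: [601.7, -21.1, 81.0]
ee_rot: [0.005, 0.975, -0.026, 0.219]
force: [0.1, -0.2, -2.3]
grip_width: 0.618
grip_force: 54.9
```

>>> {"api": "send_rows", "payload": {"targets": [0,0,0,0,0,0.03,-1,0,0,0,0,0,0,-1]}}

```text
time_s: 17.42
eef_pos: [602.4, -21.0, 78.5]
ee_rot: [0.005, 0.976, -0.026, 0.218]
force: [-0.5, -0.9, -0.7]
grip_width: 0.619
grip_force: 54.9
```

```bash
python3 - <<'E'
from h import *
go(B(55,0,2.7),-3,25); s=monitor.sense();print(inB(s['eef_pos']),inB(s['force']+O))
E
```

```text
t 17.43 pos [602.4 -21.   78.5] w 52.6 gf 54.9 F [-0.5 -0.9 -0.7] j [-0.27  0.47  1.79  0.21  0.46  1.19]
 turn [-0.  -0.2 -0.1] shift after turn [-0.062 -0.013  0.023] before [-0.062 -0.013  0.022]
[58.7 -0.8  4.1] [-0.7 -1.  -0.5]
```

>>> {"api": "send_rows", "payload": {"targets": [0,0,0,-0.04,0,0.01,-1,0,0,0,0,0,0,-1]}}

```text
time_s: 17.68
eef_pos: [600.2, -20.8, 76.6]
ee_rot: [0.005, 0.976, -0.026, 0.218]
force: [-0.0, -0.3, -2.0]
grip_width: 0.62
grip_force: 54.9
```

>>> {"api": "send_rows", "payload": {"targets": [0,0,0,-0.03,0,0,-1,0,0,0,0,0,0,-1]}}

```text
time_s: 17.92
eef_pos: [598.7, -20.8, 75.9]
ee_rot: [0.005, 0.976, -0.026, 0.218]
force: [-0.1, 0.5, -1.7]
grip_width: 0.612
grip_force: 54.9
```

```bash
python3 - <<'E'
from h import *
go(B(54,0,2.7),-3,25); s=monitor.sense();print(inB(s['eef_pos']),inB(s['force']+O))
E
```

```text
t 17.93 pos [598.7 -20.8  75.9] w 52.0 gf 54.9 F [-0.1  0.5 -1.7] j [-0.27  0.47  1.8   0.22  0.45  1.18]
 turn [-0.1 -0.2 -0.1] shift after turn [-0.005 -0.013  0.01 ] before [-0.005 -0.013  0.01 ]
[54.3 -0.8  3.3] [-0.9  0.5 -1.5]
```

>>> {"api": "send_rows", "payload": {"targets": [0,0,0,-0.03,0,0.01,-1,0,0,0,0,0,0,-1]}}

```text
time_s: 18.18
eef_pos: [598.2, -20.9, 75.4]
ee_rot: [0.005, 0.975, -0.026, 0.219]
force: [3.5, 0.8, 0.8]
grip_width: 0.616
grip_force: 55.1
```

>>> {"api": "send_rows", "payload": {"targets": [0,0,0,-0.03,0,0.01,-1,0,0,0,0,0,0,-1]}}

```text
time_s: 18.42
eef_pos: [598.2, -21.1, 75.4]
ee_rot: [0.006, 0.975, -0.027, 0.221]
force: [7.8, 1.7, 5.0]
grip_width: 0.617
grip_force: 55.4
```

```bash
python3 - <<'E'
from h import *
go(B(54,0,2.7),-3,25); s=monitor.sense();print(inB(s['eef_pos']),inB(s['force']+O))
E
```

```text
t 18.43 pos [598.2 -21.1  75.4] w 52.4 gf 55.4 F [7.8 1.7 5. ] j [-0.27  0.47  1.81  0.22  0.44  1.17]
 turn [ 0.  -0.6 -0.1] shift after turn [ 0.007 -0.018  0.006] before [ 0.007 -0.018  0.006]
[53.6 -1.1  3.1] [9.1 2.1 1.2]
```

>>> {"api": "send_rows", "payload": {"targets": [0,0,0,0.02,0,0.02,-1,0,0,0,0,0,0,1,0,0,0,0,0,0,1,0,0,0,0,0,-0.4,1,0,0,0,0,0,-0.9,1]}}

```text
time_s: 19.05
eef_pos: [563.4, -18.9, 142.2]
ee_rot: [0.005, 0.976, -0.026, 0.216]
force: [1.2, 1.0, 0.5]
grip_width: 1.001
grip_force: 0.0
```

>>> {"api": "send_rows", "payload": {"targets": [0,0,0,0,0,-0.9,1,0,-10,0,0,0.9,0,1,0,-10,0,0,0.9,0,1,0,0,0,0,0,0,1]}}

```text
time_s: 19.55
eef_pos: [536.5, -129.0, 191.5]
ee_rot: [0.001, 0.999, -0.028, 0.044]
force: [-0.5, 1.4, -0.4]
grip_width: 0.997
grip_force: 0.0
```

```bash
python3 - <<'E'
from h import *
s=cap('scene');t=cap('top')
for c in (s,t): print('-');[print(*d) for d in dishes(c)]
save(s,'d.png',(220,130,480,320),3)
go([416.3,-231.3,110],17.8)
E
```

```text
-
[362. 283.] 547.4 62.0 102 76 -26.4
[318. 257.] 549.2 -68.6 125 78 -34.1
[309. 212.] 432.4 -211.5 139 57 17.6
-
[365. 271.] 415.8 -229.8 120 51 18.0
[254. 209.] 605.4 94.8 100 55 -0.7
t 19.65 pos [ 535.6 -125.8  191.3] w 84.8 gf 0.0 F [ 0.9 -0.1 -0.3] j [-0.46  0.35  1.55  0.04  1.15  1.15]
 turn [  0.8  -5.1 -20.9] shift after turn [-2.431  1.067  1.355] before [-2.005  1.867  1.176]
```

View pics/d.png

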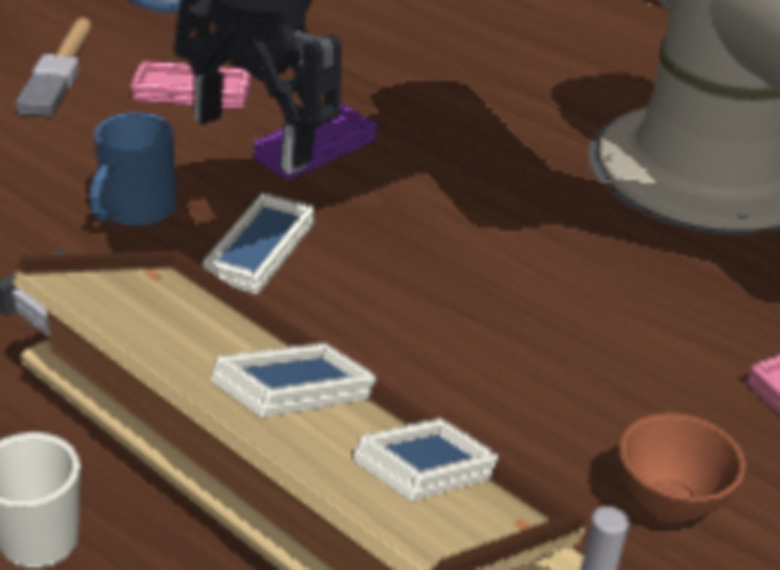

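>>> {"api": "send_rows", "payload": {"targets": [0.4,-2.5,-10,0,0,0,1,0.4,-2.5,-10.3,0,0,0,1,0,0,0,-0.8,0.36,0,1,0,0,0,-0.8,0.36,0.3,1,0,0,0,-0.8,0.35,0.4,1]}}

```text
time_s: 20.27
eef_pos: [416.4, -229.4, 149.6]
ee_rot: [0.001, 0.989, 0.151, 0.002]
force: [0.4, -1.3, -0.4]
grip_width: 1.001
grip_force: 0.0
```

>>> {"api": "send_rows", "payload": {"targets": [0,0,0,0,0,0.6,1,0,0,0,0,0,0,1]}}

```text
time_s: 20.52
eef_pos: [416.4, -228.1, 112.4]
ee_rot: [-0.001, 0.989, 0.15, 0.0]
force: [-0.2, -0.4, 0.4]
grip_width: 0.995
grip_force: 0.0
```

```bash
python3 - <<'E'
from h import *
go([416.2,-231.3,3],17.9)
for n in('scene','top'): print(n);[print(*d) for d in dishes(cap(n))]
E
```

```text
t 20.52 pos [ 416.4 -228.1  112.4] w 84.6 gf 0.0 F [-0.2 -0.4  0.4] j [-0.75  0.34  1.8   0.    1.    0.52]
 turn [-0.2 -0.  -0.6] shift after turn [-0.02   0.049  1.823] before [-0.021  0.054  1.823]
scene
[362. 283.] 547.4 62.0 102 76 -26.4
[318. 257.] 549.2 -68.6 125 78 -34.1
[308. 212.] 433.5 -214.8 139 64 17.7
top
[254. 209.] 605.4 94.6 100 54 -0.4
[291. 209.] 611.5 -24.4 124 57 -1.6
```

>>> {"api": "send_rows", "payload": {"targets": [0,0,-0.6,-0.02,0.05,0.5,1,0,0,0,0,0,0.7,1,0,0,0,0,0,0.4,1,0,0,0,0,0,0,1,0,0,0,0,0,0,1]}}

```text
time_s: 21.25
eef_pos: [418.6, -233.4, 19.5]
ee_rot: [0.002, 0.988, 0.156, 0.002]
force: [-0.5, 0.2, 1.0]
grip_width: 1.0
grip_force: 0.0
```

```bash
python3 - <<'E'
from h import *
go([416.2,-231.3,3.5],17.9)
E
```

```text
t 21.25 pos [ 418.6 -233.4   19.5] w 85.0 gf 0.0 F [-0.5  0.2  1. ] j [-0.75  0.51  1.86  0.    0.77  0.5 ]
 turn [ 0.2 -0.2  0. ] shift after turn [-0.028 -0.046  0.266] before [-0.029 -0.047  0.266]
```

>>> {"api": "send_rows", "payload": {"targets": [0,0,0,-0.03,-0.04,0.26,1,0,0,0,0,0,0,-1,0,0,0,0,0,0,-1,0,0,0,0,0,0,-1,0,0,0,0,0,0,-1], "newtons": 50}}

```text
time_s: 21.88
eef_pos: [415.8, -231.7, 3.7]
ee_rot: [0.001, 0.988, 0.155, 0.002]
force: [-1.7, 2.9, 6.4]
grip_width: 0.612
grip_force: 53.1
```

```bash
python3 - <<'E'
from h import *
go(B(58,-115,60),-3,25)
E
```

```text
t 21.88 pos [ 415.8 -231.7    3.7] w 52.0 gf 53.1 F [-1.7  2.9  6.4] j [-0.76  0.53  1.87  0.    0.73  0.5 ]
 turn [-4.4 24.5 20.6] shift after turn [ 3.163 -1.766 -0.828] before [ 2.989 -0.748 -2.079]
```

>>> {"api": "send_rows", "payload": {"targets": [0,0,0,0,0,-0.7,-1,0,0,0,0,0,-0.9,-1,0,0,0,0,0,-0.8,-1,-1.5,8.1,6.7,0,0,0,-1,-1.5,8.1,6.7,0,0,0,-1]}}

```text
time_s: 22.5
eef_pos: [415.2, -231.5, 147.7]
ee_rot: [0.005, 0.988, 0.036, 0.147]
force: [1.1, 0.4, -2.5]
grip_width: 0.616
grip_force: 54.9
```

>>> {"api": "send_rows", "payload": {"targets": [-1.5,8.1,6.8,0,0,0,-1,0,0,0,0.54,-0.44,0.2,-1,0,0,0,0.54,-0.44,0.2,-1,0,0,0,0.54,-0.44,0.2,-1,0,0,0,0.53,-0.45,0.2,-1]}}

```text
time_s: 23.12
eef_pos: [557.9, -130.5, 157.3]
ee_rot: [0.006, 0.976, -0.022, 0.215]
force: [0.0, -0.6, -2.8]
grip_width: 0.619
grip_force: 54.9
```

>>> {"api": "send_rows", "payload": {"targets": [0,0,0,0,0,0,-1,0,0,0,0,0,0,-1]}}

```text
time_s: 23.38
eef_pos: [556.4, -131.6, 156.6]
ee_rot: [0.006, 0.977, -0.022, 0.214]
force: [-0.8, -0.6, -2.5]
grip_width: 0.615
grip_force: 54.9
```

```bash
python3 - <<'E'
from h import *
go(B(58,-115,7),-3,25); s=monitor.sense();print(inB(s['eef_pos']),inB(s['force']+O))
E
```

```text
t 23.38 pos [ 556.4 -131.6  156.6] w 52.3 gf 54.9 F [-0.8 -0.6 -2.5] j [-0.53  0.3   1.8   0.31  0.68  0.89]
 turn [-0.1  0.3  0.4] shift after turn [0.045 0.023 1.413] before [0.052 0.025 1.413]
[  55.3 -113.6   91.8] [-1.7 -0.6 -1.9]
```

>>> {"api": "send_rows", "payload": {"targets": [0,0.2,0.4,0.04,0.02,0.5,-1,0,0,0,0,0,0.5,-1,0,0,0,0,0,0.3,-1,0,0,0,0,0,0.1,-1,0,0,0,0,0,0,-1]}}

```text
time_s: 24.0
eef_pos: [593.9, -135.2, 81.6]
ee_rot: [0.005, 0.976, -0.026, 0.216]
force: [0.1, 0.3, -2.1]
grip_width: 0.617
grip_force: 54.8
```

```bash
python3 - <<'E'
from h import *
go(B(56,-115,4),-3,25); s=monitor.sense();print(inB(s['eef_pos']),inB(s['force']+O))
E
```

```text
t 24.0 pos [ 593.9 -135.2   81.6] w 52.4 gf 54.8 F [ 0.1  0.3 -2.1] j [-0.49  0.48  1.76  0.36  0.53  0.85]
 turn [-0.   0.1 -0.1] shift after turn [-0.029 -0.005  0.065] before [-0.029 -0.005  0.065]
[  57.8 -115.3    7.9] [-0.8  0.3 -1.9]
```

>>> {"api": "send_rows", "payload": {"targets": [0,0,0,-0.03,0,0.06,-1,0,0,0,0,0,0,-1]}}

```text
time_s: 24.25
eef_pos: [593.9, -134.7, 77.4]
ee_rot: [0.005, 0.976, -0.026, 0.216]
force: [-0.5, 0.2, -1.7]
grip_width: 0.616
grip_force: 54.8
```

>>> {"api": "send_rows", "payload": {"targets": [0,0,0,-0.03,0,0.01,-1,0,0,0,0,0,0,-1]}}

```text
time_s: 24.5
eef_pos: [592.8, -134.7, 76.3]
ee_rot: [0.005, 0.976, -0.026, 0.216]
force: [-2.0, -0.1, 1.0]
grip_width: 0.619
grip_force: 55.2
```

>>> {"api": "send_rows", "payload": {"targets": [0,0,0,-0.03,0,0,-1,0,0,0,0,0,0,-1]}}

```text
time_s: 24.75
eef_pos: [591.4, -134.7, 75.6]
ee_rot: [0.005, 0.976, -0.026, 0.216]
force: [-0.7, 0.8, 2.1]
grip_width: 0.617
grip_force: 55.3
```

```bash
python3 - <<'E'
from h import *
go(B(54,-115,3.4),-3,25); s=monitor.sense();print(inB(s['eef_pos']),inB(s['force']+O))
E
```

```text
t 24.75 pos [ 591.4 -134.7   75.6] w 52.4 gf 55.3 F [-0.7  0.8  2.1] j [-0.5   0.49  1.77  0.38  0.51  0.83]
 turn [-0.  -0.  -0.1] shift after turn [0.017 0.001 0.003] before [0.017 0.001 0.003]
[  53.  -114.9    3.6] [0.2 0.7 2.2]
```

>>> {"api": "send_rows", "payload": {"targets": [0,0,0,-0.03,0,0,-1,0,0,0,0,0,0,-1]}}

```text
time_s: 25.0
eef_pos: [591.2, -134.9, 75.8]
ee_rot: [0.006, 0.976, -0.027, 0.218]
force: [9.1, 0.7, 1.5]
grip_width: 0.616
grip_force: 54.7
```

>>> {"api": "send_rows", "payload": {"targets": [0,0,0,-0.02,0,0,-1,0,0,0,0,0,0,-1]}}

```text
time_s: 25.25
eef_pos: [591.0, -135.1, 76.0]
ee_rot: [0.006, 0.975, -0.027, 0.219]
force: [14.1, 1.8, 0.6]
grip_width: 0.617
grip_force: 54.6
```

```bash
python3 - <<'E'
from h import *
go(B(54,-115,3.4),-3,25); s=monitor.sense();print(inB(s['eef_pos']),inB(s['force']+O))
E
```

```text
t 25.25 pos [ 591.  -135.1   76. ] w 52.4 gf 54.6 F [14.1  1.8  0.6] j [-0.5   0.48  1.78  0.39  0.51  0.83]
 turn [ 0.1 -0.4 -0.1] shift after turn [ 0.021 -0.005  0.012] before [ 0.02  -0.005  0.012]
[  52.8 -115.3    4.1] [13.   2.5 -5.3]
```

>>> {"api": "send_rows", "payload": {"targets": [0,0,0,0.03,0,0.02,-1,0,0,0,0,0,0,1,0,0,0,0,0,0,1,0,0,0,0,0,-0.4,1,0,0,0,0,0,-0.9,1]}}

```text
time_s: 25.88
eef_pos: [556.6, -132.3, 143.1]
ee_rot: [0.004, 0.976, -0.026, 0.214]
force: [0.9, -0.1, 1.0]
grip_width: 1.001
grip_force: 0.0
```

>>> {"api": "send_rows", "payload": {"targets": [0,0,0,0,0,-0.9,1,0,-10,0,-0.6,0,0,1,0,-10,0,-0.6,0,0,1,0,-5,0,-0.6,0,0,1,0,0,0,0,0,0,1]}}

```text
time_s: 26.5
eef_pos: [431.4, -125.9, 165.4]
ee_rot: [-0.001, 1.0, -0.027, -0.001]
force: [0.8, 0.5, 0.5]
grip_width: 1.003
grip_force: 0.0
```

```bash
python3 - <<'E'
from h import *
s=cap('scene');t=cap('top')
for c in (s,t): print('-');[print(*d) for d in dishes(c)]
a=cv2.resize(s['img'][190:370,220:500],None,fx=2,fy=2,interpolation=2);b=cv2.resize(t['img'][160:280,150:430],None,fx=2,fy=2,interpolation=2)
cv2.imwrite('pics/e.png',np.vstack([a,b])[:,:,::-1])
go([605,237,200])
E
```

```text
-
[362. 283.] 547.4 62.0 102 76 -26.4
[318. 257.] 549.2 -68.6 125 78 -34.1
-
[254. 209.] 605.4 94.8 100 55 -0.7
[331. 202.] 613.0 -143.5 108 55 -1.8
[292. 209.] 611.4 -24.2 125 56 -3.7
t 26.6 pos [ 432.5 -126.2  165.8] w 85.1 gf 0.0 F [-0.3  0.2  0.9] j [-0.55  0.22  1.81  0.    1.12  1.08]
 turn [-0.1 -0.1 -0. ] shift after turn [ 2.554 -6.196 -0.571] before [ 2.55  -6.199 -0.56 ]
```

View pics/e.png

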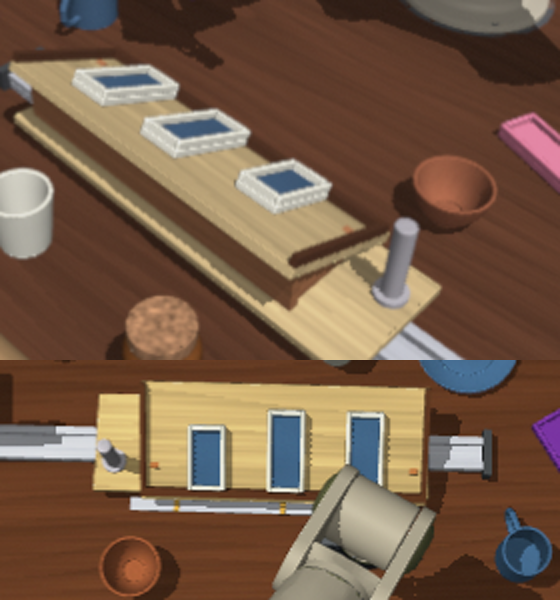

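>>> {"api": "send_rows", "payload": {"targets": [0,0,0,0,0,-0.7,0.2,0,0,0,0.36,-0.88,0,0.2,0,0,0,0.36,-0.88,0,0.2,0,0,0,0.36,-0.88,0,0.2,0,0,0,0.36,-0.88,0,0.2]}}

```text
time_s: 27.22
eef_pos: [530.6, 82.3, 208.0]
ee_rot: [-0.001, 1.0, -0.026, 0.001]
force: [0.1, -1.4, -0.5]
grip_width: 0.603
grip_force: 0.0
```

>>> {"api": "send_rows", "payload": {"targets": [0,0,0,0.36,-0.88,0,0.2,0,0,0,0.36,-0.88,0,0.2,0,0,0,0.36,-0.88,0,0.2,0,0,0,0,0,0,0.2]}}

```text
time_s: 27.72
eef_pos: [603.1, 238.4, 206.6]
ee_rot: [-0.001, 1.0, -0.024, -0.0]
force: [-0.8, -0.6, -0.3]
grip_width: 0.6
grip_force: 0.0
```

```bash
python3 - <<'E'
from h import *
go([605,237.,95])
E
```

```text
t 27.73 pos [603.1 238.4 206.6] w 51.0 gf 0.0 F [-0.8 -0.6 -0.3] j [0.2  0.61 1.12 0.   1.42 1.81]
 turn [-0.1  0.   0.2] shift after turn [0.033 0.022 1.859] before [0.034 0.027 1.859]
```

>>> {"api": "send_rows", "payload": {"targets": [0,0,0,0.03,0.02,0.5,0.2,0,0,0,0,0,0.7,0.2,0,0,0,0,0,0.6,0.2,0,0,0,0,0,0,0.2,0,0,0,0,0,0,0.2]}}

```text
time_s: 28.35
eef_pos: [605.0, 233.6, 101.9]
ee_rot: [-0.001, 1.0, -0.027, 0.001]
force: [-0.4, -0.5, 0.6]
grip_width: 0.599
grip_force: 0.0
```

>>> {"api": "send_rows", "payload": {"targets": [0,0,0,0,0,0,-1,0,0,0,0,0,0,-1,0,0,0,0,0,0,-1,0,0,0,0,0,0,-1], "newtons": 50}}

```text
time_s: 28.85
eef_pos: [604.8, 234.3, 102.1]
ee_rot: [-0.001, 1.0, -0.026, 0.001]
force: [-1.1, 2.0, 6.0]
grip_width: 0.244
grip_force: 48.8
```

```bash
python3 - <<'E'
from h import *
go(np.array([606.2,237.2,97])+ey*160)
E
```

```text
t 28.85 pos [604.8 234.3 102.1] w 20.8 gf 48.8 F [-1.1  2.   6. ] j [0.19 0.7  1.25 0.   1.2  1.81]
 turn [-0.2 -0.1 -0. ] shift after turn [ 0.02  -2.716  0.084] before [ 0.018 -2.716  0.092]
```

>>> {"api": "send_rows", "payload": {"targets": [0,0,0,0,-0.08,0,-1,0,0,0,0,-0.15,0,-1,0,0,0,0,-0.2,0,-1,0,0,0,0,-0.2,0,-1,0,0,0,0,-0.2,0,-1]}}

```text
time_s: 29.48
eef_pos: [607.5, 283.5, 102.0]
ee_rot: [-0.001, 1.0, -0.027, 0.001]
force: [-0.5, -3.7, 5.9]
grip_width: 0.24
grip_force: 48.9
```

>>> {"api": "send_rows", "payload": {"targets": [0,0,0,0,-0.2,0,-1,0,0,0,0,-0.2,0,-1,0,0,0,0,-0.2,0,-1,0,0,0,0,-0.2,0,-1,0,0,0,0,-0.2,0,-1]}}

```text
time_s: 30.1
eef_pos: [610.8, 343.4, 102.1]
ee_rot: [-0.001, 1.0, -0.027, 0.001]
force: [0.6, -3.2, 4.9]
grip_width: 0.244
grip_force: 48.8
```

>>> {"api": "send_rows", "payload": {"targets": [0,0,0,0,-0.2,0,-1,0,0,0,0,-0.2,0,-1,0,0,0,0,-0.2,0,-1,0,0,0,0,-0.1,0,-1,0,0,0,0,-0.06,0,-1]}}

```text
time_s: 30.72
eef_pos: [613.3, 388.6, 102.1]
ee_rot: [-0.001, 1.0, -0.027, 0.001]
force: [1.0, -4.5, 7.3]
grip_width: 0.238
grip_force: 49.2
```

>>> {"api": "send_rows", "payload": {"targets": [0,0,0,0,-0.04,0,-1,0,0,0,0,0,0,-1,0,0,0,0,0,0,-1]}}

```text
time_s: 31.1
eef_pos: [613.5, 391.5, 102.1]
ee_rot: [-0.001, 1.0, -0.027, 0.001]
force: [2.4, 0.4, 5.3]
grip_width: 0.24
grip_force: 49.0
```

```bash
python3 - <<'E'
from h import *
go(np.array([606.2,237.2,97])+ey*160)
s=cap('scene');t=cap('top')
print([d for d in dots(s) if 290<d[0][0]<470 and 220<d[0][1]<370],[d for d in dots(t) if 150<d[0][0]<330 and 200<d[0][1]<225])
save(t,'f.png',(140,160,330,280),4.2)
E
```

```text
t 31.1 pos [613.5 391.5 102.1] w 20.4 gf 49.0 F [2.4 0.4 5.3] j [0.41 0.88 0.91 0.   1.35 2.03]
 turn [-0.2 -0.2 -0. ] shift after turn [ 0.014 -0.092  0.084] before [ 0.013 -0.091  0.085]
[([314.4, 250.6], 16)] [([174.5, 210.5], 8), ([303.5, 214.0], 12), ([308.0, 216.5], 10), ([168.0, 221.5], 4)]
```

View pics/f.png

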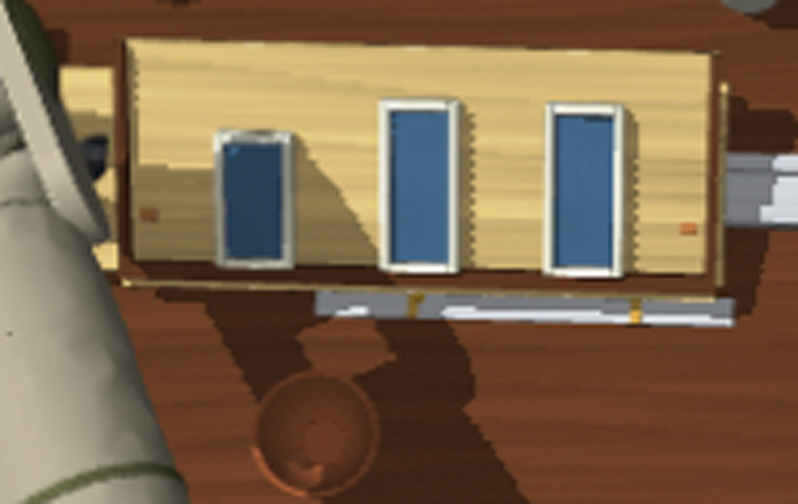

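>>> {"api": "send_rows", "payload": {"targets": [0,0,0,0,-0.03,0,-1,0,0,0,0,0,0,-1]}}

```text
time_s: 31.45
eef_pos: [613.6, 393.2, 102.1]
ee_rot: [-0.001, 1.0, -0.027, 0.001]
force: [2.3, 0.4, 4.6]
grip_width: 0.238
grip_force: 49.0
```

>>> {"api": "send_rows", "payload": {"targets": [0,0,0,0,-0.03,0,-1,0,0,0,0,0,0,-1]}}

```text
time_s: 31.7
eef_pos: [613.7, 395.0, 102.1]
ee_rot: [-0.001, 1.0, -0.027, 0.001]
force: [1.8, -0.8, 5.1]
grip_width: 0.235
grip_force: 49.0
```

```bash
python3 - <<'E'
from h import *
s=cap('scene');t=cap('top')
def cen(c,x0,y0,x1,y1):
    a=c['img'][y0:y1,x0:x1].astype(float); w=a[...,0]-a[...,1]; w=np.clip(w-np.median(w)-20,0,None)
    ys,xs=np.mgrid[y0:y1,x0:x1]; return [round((w*xs).sum()/w.sum(),2),round((w*ys).sum()/w.sum(),2)]
print(cen(t,170,207,180,215),cen(t,299,210,308,218))
save(t,'g.png',(225,222,305,242),10)
E
```

```text
[np.float64(173.4), np.float64(210.67)] [np.float64(302.17), np.float64(213.7)]
```

View pics/g.png

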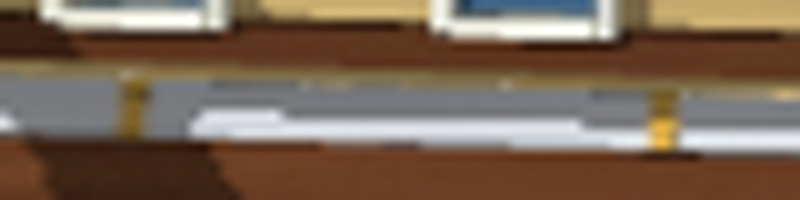

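>>> {"api": "send_rows", "payload": {"targets": [0,0,0,0,-0.02,0,-1,0,0,0,0,0,0,-1]}}

```text
time_s: 32.05
eef_pos: [613.7, 396.2, 102.1]
ee_rot: [-0.001, 1.0, -0.027, 0.001]
force: [1.6, -0.7, 5.0]
grip_width: 0.242
grip_force: 49.0
```

>>> {"api": "send_rows", "payload": {"targets": [0,0,0,0,-0.015,0,-1,0,0,0,0,0,0,-1]}}

```text
time_s: 32.3
eef_pos: [613.7, 397.0, 102.1]
ee_rot: [-0.001, 1.0, -0.027, 0.001]
force: [2.1, -1.6, 6.2]
grip_width: 0.241
grip_force: 49.1
```

```bash
cat >> h.py <<'E'
def brass(c):
    out=[]
    for r in range(229,238):
        a=c['img'][r,225:305].astype(float); w=np.clip(a[:,0]-a[:,2]-25,0,None); w[w<0.25*w.max()]=0; x=np.arange(225,305)
        f=lambda m:round((w*x*m).sum()/max((w*m).sum(),1e-9),2)
        out.append((r,f((x>232)&(x<246)),int((w*((x>232)&(x<246))).sum()),f((x>286)&(x<296)),int((w*((x>286)&(x<296))).sum())))
    return out
E
python3 - <<'E'
from h import *
t=cap('top'); [print(*r) for r in brass(t)]
E
```

```text
229 239.83 397 291.07 321
230 237.76 136 290.98 271
231 237.88 103 290.96 115
232 237.9 116 290.86 124
233 237.68 93 290.87 126
234 237.6 105 290.88 301
235 237.57 76 290.8 251
236 245.0 35 290.8 252
237 239.72 226 288.78 85
```

>>> {"api": "send_rows", "payload": {"targets": [0,0,0,0,0,0,0.2,0,0,0,0,0,0,0.2,0,0,0,0,0,-0.7,0.2,0,0,0,0,0,-1,0.2,0,0,0,-0.5,0,-0.6,0.2]}}

```text
time_s: 32.98
eef_pos: [583.8, 398.0, 240.6]
ee_rot: [-0.001, 1.0, -0.027, 0.001]
force: [0.1, -0.0, 0.3]
grip_width: 0.599
grip_force: 0.0
```

>>> {"api": "send_rows", "payload": {"targets": [0,0,0,-1,0,0,0.2,0,0,0,-1,0,0,0.2,0,0,0,-1,0,0,0.2,0,0,0,0,0,0,0.2,0,0,0,0,0,0,0.2]}}

```text
time_s: 33.6
eef_pos: [403.5, 408.1, 238.7]
ee_rot: [-0.001, 1.0, -0.026, -0.0]
force: [0.4, 0.2, 0.5]
grip_width: 0.599
grip_force: 0.0
```

```bash
python3 - <<'E'
from h import *
t=cap('top'); [print(*r) for r in brass(t)]; s=cap('scene')
[print(*d) for d in dishes(t)]
a=cv2.resize(s['img'][200:420,260:540],None,fx=2,fy=2,interpolation=2);b=cv2.resize(t['img'][225:240,215:310],(560,88),interpolation=2)
cv2.imwrite('pics/i.png',np.vstack([a,b])[:,:,::-1]); print(monitor.sense()['eef_pos'])
E
```

```text
229 239.82 402 291.06 324
230 237.77 138 290.96 277
231 237.59 111 290.96 117
232 237.91 116 290.86 126
233 237.91 257 290.62 106
234 237.77 263 290.88 303
235 237.57 141 290.8 253
236 239.03 539 290.8 254
237 239.08 605 288.76 86
[197. 207.] 613.2 261.3 101 55 0.3
[278. 206.] 614.4 22.4 127 55 -1.2
[238. 205.] 620.9 143.1 128 55 -0.4
[404.18139137 407.82910602 238.2556216 ]
```

View pics/i.png

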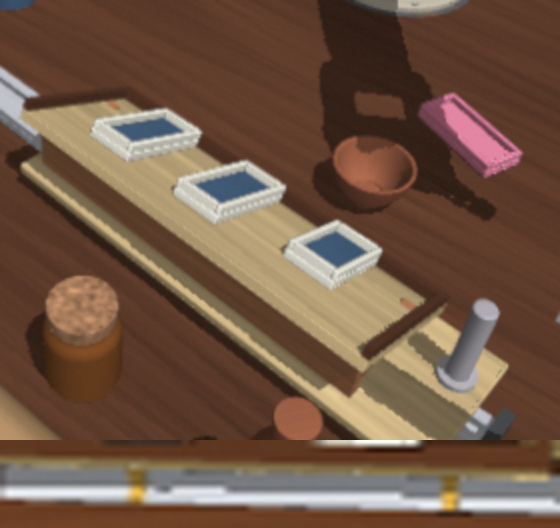

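```bash
python3 -c "
from rig import job
print(job.finish_job())"
```

```text
the job is handed in; nothing more can be done
None
```

The three oblong dishes present are on the board, right way up, side by side and with their lower ends against the cleat; the loaded board is at the photo station with its pointer on the mark, the gripper has let go, and the job was handed in at about 34 s (it returned no verdict).

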